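# Screw the dried lid back onto the storage jar

## Task

The jar's green screw lid has dried standing on edge in the little wooden stand. Take it out, lay it flat on the worktop with its open side down and let go of it, then take it up again, set it level on the jar, turn it back until its lugs drop into the thread, and screw it fully home and tight. Leave the mug, the spice jar and the salt shaker where they are.

Things in the scene. Friction and masses are not known exactly. Their poses are not given: they have to be found in the camera images.
- jar: White stoneware jar with a blue band, 86 mm across, 105 mm high, fast on a 100 mm suction foot: it neither slides nor turns. Origin: centre of its underside, z up. Height of the lid's origin above it: 97.7 mm while the lugs lie on the ribs, 89.5 mm dropped into the openings, 85 mm fully home.
- jar_rim (a point): Centre of the jar's mouth, at the rim's height, 105 mm above the jar's origin. The rim is 41 mm across, coning out over 4 mm to the neck, 47 mm across; the shoulder begins 26 mm below the rim. The lid's roof comes to press on the rim.
- jar_ribs (a point): On the jar's axis, at the flat tops of three equal thread ribs, 98.2 mm above its origin. The ribs are 57 mm across; between them are 3 openings, 120 deg apart, with 20 deg of free angle for a lug. Where they point changes from run to run and does not follow the jar's yaw: feel for them. Each rib's clockwise end has a 2.5 mm stop, so only anticlockwise turning (up to 95 deg) lets lugs drop.
- jar_landing (a point): On the jar's axis, at the floor of the openings, 90 mm above its origin. Lugs that dropped lie here, and anticlockwise turning ends at a stop. From here the lid tightens clockwise seen from above: after 65 to 95 deg the ribs have drawn it down 4.5 mm onto the rim and it turns stiff (0.2 N m and more; about 1 N m does no harm); friction then keeps it tight.
- lid: Green plastic screw lid, ribbed skirt, white disc on the roof; 66.4 mm across, 25 mm high, about 80 g, hollow 20 mm deep. Origin: centre of its open underside; z axis: out through the roof. Three lugs point inwards near the skirt's edge; 1.7 mm play each side over the neck. Starts on edge in the stand, z level; on edge, it topples by itself when leaned over by 30 deg or more.
- stand: Fixed wooden drying stand, base 110 (x) by 84 (y) by 14 mm; origin: centre of its underside. The lid stands on edge in it, roof towards the stand's +y, centre 50 mm and top 84 mm up, on two rods. Four upright pins, 60 mm high, 6 mm thick, at x +-26, y +-17.5 mm; between them is room to pinch the lid's top across its 25 mm height.
- mug: Mug with green and white glaze, 81x114x92 mm, loose bystander. Origin: centre of its underside.
- spice_jar: Spice jar with a dark cap, 41 mm across, 105 mm high, loose bystander. Origin: centre of its underside.
- salt_shaker: Glass salt shaker with a grey top, 44 mm across, 90 mm high, loose bystander. Origin: centre of its underside.

How it is judged:
On the way, in this order (a step that is already met when the one before it is completed fails the run):
1. the lid lies flat on the worktop, open side down, let go (angle between lid's own z axis and vertical below 0.12 rad and height (world z) of lid below 0.008 m and contact force between the fingers and lid below 0.1 N), for 0.2 s.
2. the lid sits level on the jar's neck, not yet screwed down (angle between lid's own z axis and vertical below 0.1 rad and horizontal distance between lid and jar below 0.005 m and z of lid in the frame of jar between 0.0865 and 0.0995 m), for 0.2 s.
At the end, for the whole second after the job is handed in: The lid is screwed home on the jar: its origin less than 86 mm above the jar's origin (1 mm from fully home), level within 0.05 rad, centred within 4 mm, its roof pressed on the jar's rim by the thread with more than 3 N, at rest (z of lid in the frame of jar below 0.086 m and angle between lid's own z axis and vertical below 0.05 rad and horizontal distance between lid and jar below 0.004 m and contact force between lid and jar above 3 N and linear speed of lid below 0.01 m/s); the robot touches nothing.
It fails at once if the mug, the spice jar or the salt shaker is moved by more than 30 mm or tipped (distance of any of mug, spice_jar, salt_shaker from where it was at the start of the episode above 0.03 m or angle between any of mug, spice_jar, salt_shaker's own z axis and vertical above 0.5 rad).
It also fails if it takes over 64 s, if anything falls off the work surface, if the arm or the gripper's body presses on something with over 40 N, if the wrist force passes 120 N, or if a joint passes its speed limit or range.

## Robot

A 7-joint arm with a two-finger parallel gripper is mounted at the origin on a cart in front of the work surface, level with it; the furniture and walls round the work are solid. World frame = base frame: x ahead of the robot, y to its left, z up, the work surface at z = 0. Lengths are in m, angles in rad, forces in N, time in s.
With the tool pointing down it reaches from about 0.425 to 0.925 m from the base axis. Payload 6.8 kg.
Tool frame: the origin (TCP) lies at the very end of the fingers, on their centre line; the grasp point (between the pads) lies 19 mm behind it; z points along the fingers, y is the line along which they close (so a half turn about z gives the same grasp; the last joint's range is limited). The gripper opens to 85 mm and grips with 20 to 120 N. Pads are 22 mm wide; open, the fingers measure 114 mm over their backs; the gripper's body (76 mm by 85 mm) begins 54 mm behind the grasp point. The pads swing forward as they close: fully open they stand 13 mm farther back than shut.
Start: joints at [1.211, 0.477, 0.022, 1.555, -0.011, 1.109, -0.083], TCP at [0.168, -0.654, 0.231] pointing down, gripper open.
Joint ranges: [-2.96, 2.96], [-0.34, 2.1], [-1.41, 1.46], [0.24, 2.44], [-1.37, 4.51], [0.17, 1.92], [-2.96, 2.96]. Speed limits (rad/s): [2.39, 2.39, 3.14, 3.14, 3.14, 3.14, 3.14].

## Interface

Orientations are given as a unit quaternion [w, x, y, z].
In Python, from station import bot gives the robot as it stands. The module is installed in compiled form; this text tells all that it offers.
- The arm moves only by the shell command python3 -m jog 'ROWS' [OPENING] [FORCE]. ROWS is JSON, a list of rows, each a list of 4 numbers: the shift along the tool's x, y, z in cm, then the turn about the tool's z in rad. In form: [[x, y, z, spin], ...]. A call has 1 to 20 rows; each row is the pose to reach, as a shift and turn from the pose commanded when the call began, along the tool's axes at that moment; what a row does not reach only later rows make up. A row lasts 1/12 s, in which the tool goes at most 41.7 mm and 7.16 degrees, less where a joint would pass 70% of its speed; a pose out of reach is approached as far as the arm can. A call with a gripper value outside its range is refused whole. OPENING is the closure, from -1 (fully open) to 1 (shut), set as the call begins (- or left out, the last holds). The fingers move at their own pace and stop on an object; FORCE is the grip in N (left out, the last holds). Time passes only in rows, so rows that repeat a pose let the fingers close. It gives the time, the measured TCP pose, the force, the opening and the grip force at its end, in the units of the state.
- bot.get_obs(): the state, without advancing time (a new reading comes with each control period).
- bot.read_camera(name): name is "side" or "top"; returns a dict with "pixels" (384x512x3 uint8, red, green, blue), "depth" (384x512 float32, m along the optical axis (not along the pixel's ray), 0 where there is no reading), "fovy" (degrees; the focal length in pixels is half the picture's height over the tangent of half this angle, whatever the lens; pixels are square), "cx", "cy" (the principal point, pixels), "pose" (4x4, takes a point from camera to world coordinates). Camera axes: x right, y down, z forward; pixel columns grow to the right and rows downward; lengths in m; the calibration is good to about 2 mm. A picture is of the moment at which its call begins.
- bot.hand_in(): hands the job in; it is judged then, once.
The state is a dict: "t": time; "q": joint angles; "joint_vel": joint speeds; "joint_torque": joint torques, N m; "eef_pos": TCP position; "tool_rot": TCP orientation; "contact_force": force on the tool from outside, world axes, zero at the start; "torque": the same for the moment, N m; "gripper_width": opening from 0.0 (shut) to 1.0 (fully open); "grasp_force": force on a finger pad.
Only numpy, scipy, OpenCV 4.12 (cv2) and the standard library are available. Lean on these libraries where they do the work, as an engineer would, in place of code of your own. Each camera call takes 0.05 s, during which the arm holds its last target. There are 200 camera calls.

## Working session

There is one attempt and no reset: what is moved stays moved. The work goes in short steps, Python scripts to look and compute and a shell command to move; the robot and the scene stay as the last step left them, time stands still between calls to the robot, and variables do not carry over. Pictures are saved under pics/ and viewed, at most 10 in all, crops included, and the job is handed in when it is done.

```bash
mkdir -p pics
cat > h.py <<'E'
import numpy as np, cv2
from station import bot
def cam(n):
    c=bot.read_camera(n); f=192/np.tan(np.radians(c['fovy'])/2)
    d=c['depth']; v,u=np.mgrid[:384,:512]
    P=np.stack([(u-c['cx'])/f*d,(v-c['cy'])/f*d,d],-1)@c['pose'][:3,:3].T+c['pose'][:3,3]
    P[d==0]=np.nan
    return c,P,f
E
python3 - <<'E'
from h import *
o=bot.get_obs();print({k:np.round(v,3) for k,v in o.items()})
ims=[]
for n in('top','side'):
    c,P,f=cam(n);cv2.imwrite(f'pics/{n}0.png',c['pixels'][:,:,::-1]);np.savez(f'/tmp/{n}0.npz',P=P,px=c['pixels']);print(n,f,c['cx'],c['cy'],np.round(c['pose'],3))
E
```

```text
{'t': np.float64(0.0), 'q': array([ 1.211,  0.478,  0.022,  1.556, -0.011,  1.109, -0.083]), 'joint_vel': array([ 0.003, -0.001,  0.001,  0.001,  0.002, -0.   ,  0.001]), 'joint_torque': array([ 1.0000e-03, -5.9644e+01,  1.6080e+00, -2.8119e+01,  1.2000e-02,
        9.0000e-03, -0.0000e+00]), 'eef_pos': array([ 0.168, -0.653,  0.23 ]), 'tool_rot': array([-0.001,  0.992,  0.126, -0.   ]), 'contact_force': array([ 0.271, -0.03 , -0.825]), 'torque': array([-0.047,  0.033,  0.026]), 'grasp_force': np.float64(0.0), 'gripper_width': np.float64(1.003)}
top 411.1957558765471 255.3501306327818 193.69014960340206 [[ 0.03  -0.982  0.186  0.391]
 [-0.999 -0.035 -0.023  0.189]
 [ 0.029 -0.185 -0.982  1.036]
 [ 0.     0.     0.     1.   ]]
side 464.6204257263171 254.75513688330093 193.38932518428354 [[-0.946 -0.098  0.31   0.222]
 [-0.324  0.341 -0.882  1.175]
 [-0.02  -0.935 -0.355  0.511]
 [ 0.     0.     0.     1.   ]]
```

View pics/top0.png

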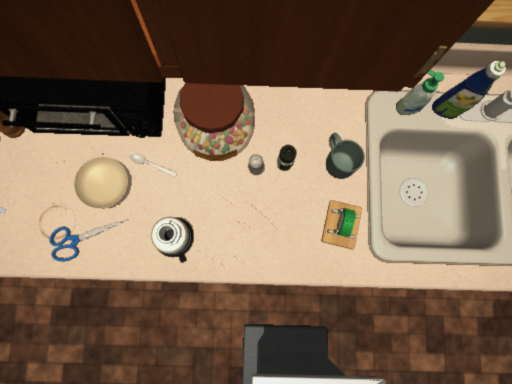

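View pics/side0.png

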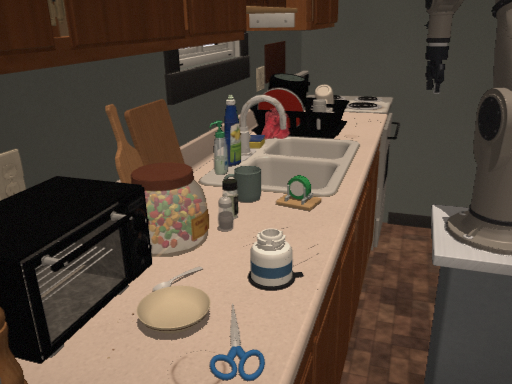

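The top view shows the jar at (172,236), the stand at (342,224) with the green lid at (347,222), the mug at (347,157), the spice jar at (287,157) and the salt shaker at (256,163). The side view agrees: jar at (271,258), lid at (299,188).

Run:
```python
from h import *
for n in('top','side'):
    z=np.load(f'/tmp/{n}0.npz');P=z['P'];h=cv2.cvtColor(z['px'],cv2.COLOR_RGB2HSV)
    X,Y,Z=P[...,0],P[...,1],P[...,2]
    def st(nm,m):
        p=P[m]; 
        if len(p)<5: print(n,nm,len(p));return
        print(n,nm,len(p),'med',np.round(np.median(p,0),4),'min',np.round(np.percentile(p,2,0),4),'max',np.round(np.percentile(p,98,0),4))
    v,u=np.mgrid[:384,:512]
    bx=(abs(u-342)<28)&(abs(v-224)<30) if n=='top' else (abs(u-299)<28)&(abs(v-192)<24)
    g=bx&(h[...,0]>45)&(h[...,0]<85)&(h[...,1]>120)
    st('lid',g)
    st('lidtop',g&(Z>.074))
    w=bx&(Z>.009)&(Z<.02)&(h[...,0]<25)&(h[...,1]>60);st('wood',w)
    if n=='top':
        r=cv2.minAreaRect(P[w][:,:2].astype(np.float32)*1000);print(r)
        r=cv2.minAreaRect(P[g&(Z>.03)][:,:2].astype(np.float32)*1000);print('lidrect',r)
    jb=(abs(u-172)<30)&(abs(v-236)<35) if n=='top' else (abs(u-271)<40)&(abs(v-258)<40)
    m=jb&(Z>.1)&(Z<.11);st('rim',m)
    if m.sum()>5: print(cv2.minEnclosingCircle(P[m][:,:2].astype(np.float32)*1000))
    m=jb&(Z>.06)&(Z<.085);st('shoulder',m)
    if m.sum()>5: print(cv2.minEnclosingCircle(P[m][:,:2].astype(np.float32)*1000))
    if n=='top':
        for nm,uu,vv in(('spice',287,157),('salt',256,163),('mug',347,157)):
            st(nm,(abs(u-uu)<22)&(abs(v-vv)<26)&(Z>.03)&((u-uu)**2+(v-vv)**2<700))
        st('table',(abs(u-250)<30)&(abs(v-230)<20))
```

```text
top lid 291 med [ 0.5097 -0.0531  0.0788] min [ 0.4834 -0.068   0.0556] max [ 0.5424 -0.0384  0.0859]
top lidtop 210 med [ 0.514  -0.0541  0.081 ] min [ 0.4931 -0.068   0.0745] max [ 0.5384 -0.0409  0.0862]
top wood 919 med [ 0.5108 -0.0428  0.0141] min [ 0.4602 -0.0996  0.0103] max [ 0.5702 -0.0098  0.018 ]
((515.4122314453125, -55.32576370239258), (83.86015319824219, 109.85600280761719), 78.214599609375)
lidrect ((513.5473022460938, -54.640037536621094), (24.822595596313477, 62.38040542602539), 78.62554168701172)
top rim 191 med [0.4693 0.3637 0.104 ] min [0.4458 0.3405 0.1002] max [0.4934 0.3876 0.1077]
((469.8699951171875, 363.6278991699219), 28.28547477722168)
top shoulder 579 med [0.4651 0.3542 0.0752] min [0.431  0.3242 0.0634] max [0.509  0.4029 0.0808]
((470.38226318359375, 364.32183837890625), 42.9387092590332)
top spice 360 med [0.6616 0.095  0.1039] min [0.6492 0.0752 0.0336] max [0.6863 0.1124 0.1087]
top salt 390 med [0.6536 0.1744 0.0744] min [0.6339 0.1478 0.0317] max [0.7134 0.2181 0.0922]
top mug 764 med [ 0.6801 -0.0489  0.0714] min [ 0.632  -0.0891  0.0327] max [ 0.7291 -0.0132  0.0934]
top table 2301 med [nan nan nan] min [nan nan nan] max [nan nan nan]
side lid 187 med [nan nan nan] min [nan nan nan] max [nan nan nan]
side lidtop 74 med [ 0.5126 -0.0448  0.0807] min [ 0.4966 -0.0647  0.0746] max [ 0.5378 -0.0359  0.0852]
side wood 313 med [ 0.5095 -0.0307  0.0143] min [ 0.4624 -0.0768  0.0094] max [ 0.5741 -0.0035  0.0171]
side rim 166 med [0.4727 0.3736 0.1034] min [0.4517 0.3476 0.1001] max [0.4962 0.3898 0.1065]
((473.4336853027344, 368.8492126464844), 27.951303482055664)
side shoulder 647 med [0.464  0.3921 0.074 ] min [0.4328 0.3523 0.061 ] max [0.5094 0.4089 0.0843]
((472.8724060058594, 370.9510192871094), 42.4571418762207)
```

Run:
```python
from h import *
a=cv2.imread('pics/side0.png')[165:215,265:335];b=cv2.imread('pics/top0.png')[195:253,310:375]
a=cv2.resize(a,(420,300),interpolation=cv2.INTER_CUBIC);b=cv2.resize(b,(336,300),interpolation=cv2.INTER_CUBIC)
cv2.imwrite('pics/crop.png',np.hstack([a,b]))
z=np.load('/tmp/side0.npz');print(z['px'][180:200:4,299].tolist(),np.round(z['P'][180:200:4,299],3).tolist())
from scipy.spatial.transform import Rotation as R
o=bot.get_obs();M=R.from_quat(o['tool_rot'],scalar_first=True).as_matrix();print(M.round(3))
print('cm',(M.T@(np.array([.514,-.055,.16])-o['eef_pos'])*100).round(2))
```

```text
[[31, 79, 40], [146, 131, 119], [143, 130, 116], [143, 129, 116], [40, 83, 46]] [[0.514, -0.039, 0.078], [0.513, -0.036, 0.067], [0.515, -0.042, 0.053], [0.514, -0.041, 0.041], [0.513, -0.036, 0.031]]
[[ 0.968  0.249 -0.001]
 [ 0.249 -0.968  0.002]
 [-0.    -0.002 -1.   ]]
cm [ 48.41 -49.3    7.12]
```

View pics/crop.png

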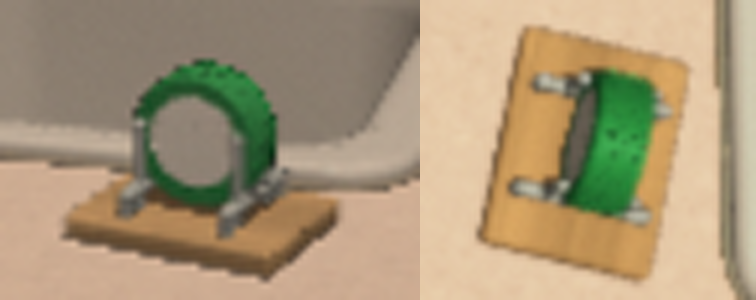

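The crop shows the white disc at full size facing the side camera: the roof faces about +y (the disc lies at y ≈ -0.04, in the front face plane). Next I move over the lid.

```bash
python3 -m jog '[[4,-4,1,0.05],[7,-7,2,0.1],[10,-10,3,0.2],[13,-13,4,0.3],[16,-16.3,5,0.4],[19,-19.3,5,0.452],[22,-22.4,5,0.452],[25,-25.5,5,0.452],[28,-28.5,5,0.452],[31,-31.6,5,0.452],[34,-34.6,5,0.452],[37,-37.7,5,0.452],[40,-40.7,5,0.452],[43,-43.8,5,0.452],[46,-46.8,5,0.452],[48.4,-49.3,5,0.452],[48.4,-49.3,5,0.452],[48.4,-49.3,5,0.452]]' -1 40
cat >> h.py <<'E'
from scipy.spatial.transform import Rotation as R
def rel(t,yaw=None):
    "cm shift in tool axes to world t; spin to bring tool y to yaw (deg)"
    o=bot.get_obs();M=R.from_quat(o['tool_rot'],scalar_first=True).as_matrix()
    cur=np.degrees(np.arctan2(M[1,1],M[0,1]))
    print('t',o['t'],'pos',o['eef_pos'].round(4),'rel',(M.T@(np.array(t)-o['eef_pos'])*100).round(2),'tooly',cur.round(2),'F',np.round(o['contact_force'],1),'w',o['gripper_width'],'q',o['q'].round(2))
    if yaw is not None: print('spin',-np.radians((yaw-cur+180)%360-180).round(3))
E
python3 -c "
from h import *
rel([.514,-.055,.058],-101.4)"
```

```text
t: 1.6
eef_pos: [0.517, -0.0482, 0.1815]
tool_rot: [-0.002, 0.995, -0.095, 0.001]
contact_force: [1.3, -0.2, -0.1]
gripper_width: 1.0
grasp_force: 0.0
t 1.6 pos [ 0.517  -0.0482  0.1815] rel [-0.19  0.77 12.35] tooly -100.93 F [ 1.3 -0.2 -0.1] w 1.0004108643133016 q [ 0.17  0.29 -0.23  1.96  0.08  0.89 -1.86]
spin 0.008
```

```bash
python3 -m jog '[[0,0,0,0],[0,0,0,0],[0,0,2,0.008],[0,0,4,0.008],[0,0,5,0.008],[0,0,5,0.008]]'; python3 -c "
from h import *
rel([.514,-.055,.058],-101.4)"
```

```text
t: 2.1
eef_pos: [0.5117, -0.0573, 0.1292]
tool_rot: [0.0, 0.994, -0.105, -0.002]
contact_force: [0.4, -0.2, 0.2]
gripper_width: 0.997
grasp_force: 0.0
t 2.1 pos [ 0.5117 -0.0573  0.1292] rel [ 0.21 -0.28  7.11] tooly -102.06 F [ 0.4 -0.2  0.2] w 0.9974789735999161 q [ 0.17  0.36 -0.22  2.01  0.11  0.78 -1.89]
spin -0.012
```

```bash
python3 -m jog '[[0.2,-0.2,2,0],[0.2,-0.2,4,0],[0.2,-0.2,6,0],[0.2,-0.2,7.3,0],[0.2,-0.2,7.3,0],[0.2,-0.2,7.3,0]]'; python3 -m jog '[[0,0,0,0],[0,0,0,0],[0,0,0,0],[0,0,0,0],[0,0,0,0],[0,0,0,0],[0,0,0,0],[0,0,0,0],[0,0,0,0],[0,0,0,0]]' 1 40;  python3 -c "
from h import *
rel([.514,-.055,.058],-101.4)"
```

```text
t: 2.6
eef_pos: [0.5164, -0.0548, 0.0587]
tool_rot: [0.0, 0.995, -0.104, -0.0]
contact_force: [0.2, -0.6, 0.8]
gripper_width: 1.002
grasp_force: 0.0
t: 3.43
eef_pos: [0.5169, -0.054, 0.0588]
tool_rot: [-0.0, 0.995, -0.104, 0.0]
contact_force: [-0.2, 0.6, 5.5]
gripper_width: 0.284
grasp_force: 39.2
t 3.4333 pos [ 0.5169 -0.054   0.0588] rel [-0.26  0.16  0.08] tooly -101.92 F [-0.2  0.6  5.5] w 0.2842769874253633 q [ 0.14  0.47 -0.2   2.05  0.15  0.63 -1.93]
spin -0.009
```

```bash
python3 -m jog '[[0,0,-1.5,0],[0,0,-4,0],[0,0,-7,0],[0,0,-8,0],[-1,-3,-8,0],[-1.6,-6,-8,0],[-2.3,-9.5,-8,0],[-3,-13,-8,0],[-4,-16.5,-8,0],[-4.5,-20,-7,0],[-5,-22.9,-5,0],[-5,-22.9,-2.5,0],[-5,-22.9,-0.5,0],[-5,-22.9,0,0],[-5,-22.9,0,0]]';  python3 -c "
from h import *
rel([.515,.18,.0415],-101.4)
c,P,f=cam('side');cv2.imwrite('pics/s1.png',cv2.resize(c['pixels'][130:290,180:340,::-1],(640,640))[:600])"
```

```text
t: 4.68
eef_pos: [0.5133, 0.1793, 0.0563]
tool_rot: [0.001, 0.995, -0.104, -0.002]
contact_force: [-0.2, 0.3, -0.5]
gripper_width: 0.28
grasp_force: 39.7
t 4.6833 pos [0.5133 0.1793 0.0563] rel [ 0.16 -0.11  1.48] tooly -101.93 F [-0.2  0.3 -0.5] w 0.2799974197465816 q [-0.24  0.51 -0.26  1.99  0.21  0.67 -2.41]
spin -0.009
```

View pics/s1.png

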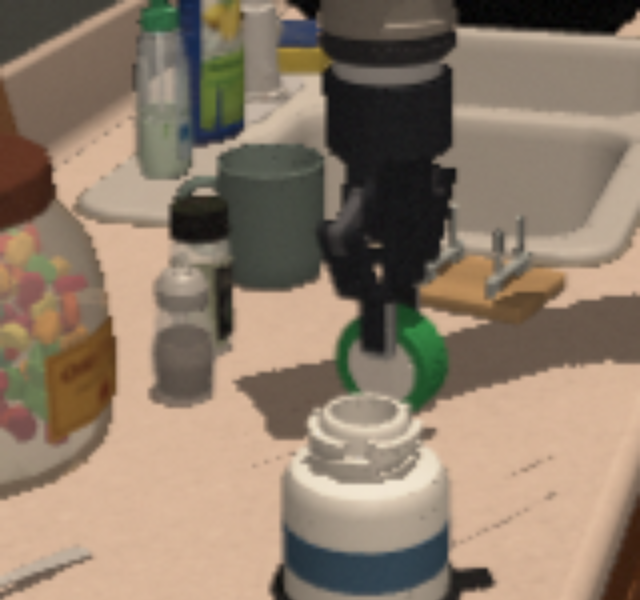

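The lid hangs in the gripper with its roof facing the camera (at about (385,365) in the crop), the stand is empty and nothing else has moved. Now I lower it to contact.

```bash
python3 -m jog '[[0,0,0.5,0],[0,0,0.9,0],[0,0,1.1,0],[0,0,1.2,0],[0,0,1.2,0]]'; python3 -m jog '[[0,0,0.1,0],[0,0,0.2,0],[0,0,0.2,0]]'
```

```text
t: 5.15
eef_pos: [0.515, 0.1801, 0.0465]
tool_rot: [-0.0, 0.995, -0.104, 0.0]
contact_force: [-0.2, -0.5, -1.0]
gripper_width: 0.28
grasp_force: 39.7
t: 5.4
eef_pos: [0.5149, 0.1802, 0.0443]
tool_rot: [0.0, 0.995, -0.104, 0.0]
contact_force: [0.5, 0.3, -0.5]
gripper_width: 0.279
grasp_force: 39.7
```

```bash
python3 -m jog '[[0,0,0.1,0],[0,0,0.2,0],[0,0,0.2,0]]'; python3 -m jog '[[0,0,0.1,0],[0,0,0.1,0],[0,0,0.1,0]]';python3 -m jog '[[0,0,0.1,0],[0,0,0.1,0],[0,0,0.1,0]]'
```

```text
t: 5.65
eef_pos: [0.5148, 0.1802, 0.0421]
tool_rot: [0.0, 0.995, -0.104, -0.0]
contact_force: [-0.1, 0.3, -1.4]
gripper_width: 0.285
grasp_force: 39.7
t: 5.9
eef_pos: [0.5152, 0.1803, 0.0419]
tool_rot: [0.0, 0.995, -0.104, 0.0]
contact_force: [-1.0, -0.4, 4.2]
gripper_width: 0.284
grasp_force: 39.7
t: 6.15
eef_pos: [0.5156, 0.1804, 0.0417]
tool_rot: [-0.0, 0.995, -0.104, 0.001]
contact_force: [-3.0, -1.0, 12.9]
gripper_width: 0.281
grasp_force: 39.8
```

```bash
python3 -m jog '[[0,0,-0.1,0],[0,0,-0.1,0]]';python3 -m jog '[[0,0,0,0],[0,0,0,0],[0,0,0,0],[0,0,0,0],[0,0,0,0],[0,0,0,0],[0,0,0,0],[0,0,0,0]]' -1; python3 -m jog '[[0,0,-0.4,0],[0,1,-0.4,0],[0,2,-0.4,0],[0,2.5,-0.4,0]]';  python3 -c "
from h import *
c,P,f=cam('side');cv2.imwrite('pics/s2.png',cv2.resize(c['pixels'][130:290,180:340,::-1],(640,640))[:600])"
```

```text
t: 6.32
eef_pos: [0.5153, 0.1804, 0.0419]
tool_rot: [-0.0, 0.995, -0.104, 0.001]
contact_force: [-1.3, -1.0, 5.6]
gripper_width: 0.278
grasp_force: 40.1
t: 6.98
eef_pos: [0.5149, 0.1803, 0.0413]
tool_rot: [-0.0, 0.995, -0.104, -0.0]
contact_force: [-0.7, -0.6, -0.5]
gripper_width: 1.0
grasp_force: 0.0
t: 7.32
eef_pos: [0.5092, 0.1533, 0.0452]
tool_rot: [0.001, 0.994, -0.105, -0.0]
contact_force: [0.3, 0.1, 0.1]
gripper_width: 1.003
grasp_force: 0.0
```

View pics/s2.png

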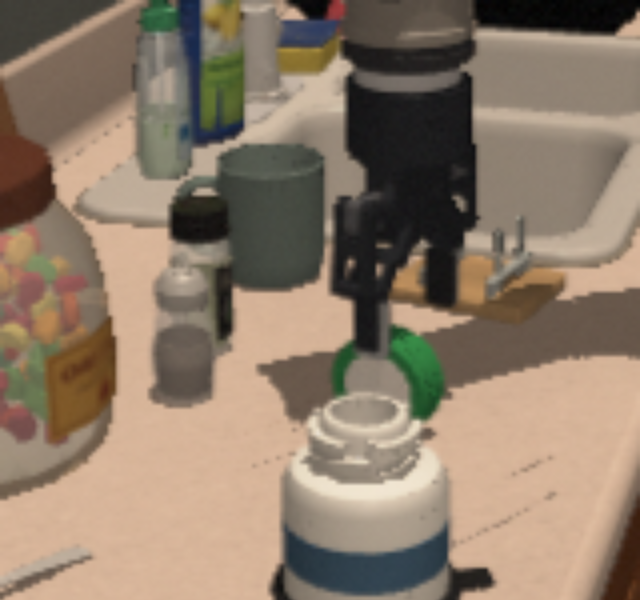

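The lid still stands on edge at (385,370), with the roof-side finger close to its top. Now I push it over.

```bash
python3 -m jog '[[0,0.4,0,0],[0,0.8,0,0],[0,1.2,0,0],[0,1.6,0,0],[0,2,0,0],[0,2.4,0,0],[0,2.8,0,0],[0,3.2,0,0],[0,3.6,0,0],[0,3.9,0,0],[0,3.9,0,0]]';  python3 -c "
from h import *
rel([.515,.18,.0415],-101.4)
c,P,f=cam('side');cv2.imwrite('pics/s3.png',cv2.resize(c['pixels'][130:290,180:340,::-1],(640,640))[:600])"
```

```text
t: 8.28
eef_pos: [0.5015, 0.1167, 0.0452]
tool_rot: [0.0, 0.995, -0.104, -0.0]
contact_force: [-0.4, -0.6, 0.5]
gripper_width: 1.004
grasp_force: 0.0
t 8.2833 pos [0.5015 0.1167 0.0452] rel [ 0.01 -6.48  0.37] tooly -101.98 F [-0.4 -0.6  0.5] w 1.0041790628151779 q [-0.14  0.5  -0.26  2.06  0.21  0.61 -2.32]
spin -0.01
```

View pics/s3.png

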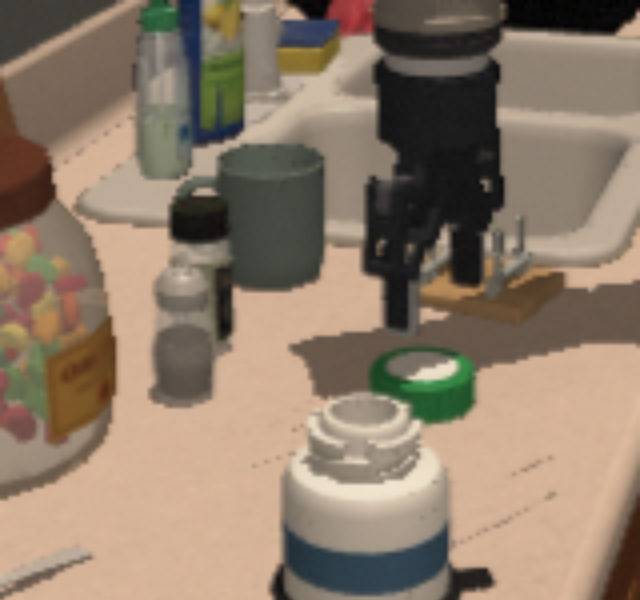

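The lid lies flat, roof up, at (423,383) in the crop, let go. I lift clear, spin the wrist to mid-range, and measure it.

```bash
python3 -m jog '[[0,0,-3,-0.12],[0,1,-6,-0.24],[0,4,-9,-0.36],[0,7,-9,-0.48],[0,9,-9,-0.6],[0,9,-9,-0.72],[0,9,-9,-0.84],[0,9,-9,-0.96],[0,9,-9,-1.08],[0,9,-9,-1.2],[0,9,-9,-1.32],[0,9,-9,-1.44],[0,9,-9,-1.56],[0,9,-9,-1.68],[0,9,-9,-1.8],[0,9,-9,-1.92],[0,9,-9,-2.04],[0,9,-9,-2.16],[0,9,-9,-2.28],[0,9,-9,-2.3]]'
cat > m.py <<'E'
from h import *
for n in('top','side'):
    c,P,f=cam(n);h=cv2.cvtColor(c['pixels'],cv2.COLOR_RGB2HSV);X,Y,Z=P[...,0],P[...,1],P[...,2]
    np.savez(f'/tmp/{n}1.npz',P=P,px=c['pixels'])
    reg=(abs(X-.5)<.1)&(abs(Y-.14)<.1)&(Z>.01)&(Z<.035)
    p=P[reg]
    print(n,len(p),np.round(np.median(p[:,2]),4))
    t=p[p[:,2]>np.percentile(p[:,2],60)-.006]
    g=p[:,:2].astype(np.float32)*1000
    print(' circ all',cv2.minEnclosingCircle(g),'bbox',np.percentile(g,[1,99],axis=0).round(1).tolist())
    # ray casting of roof-top outline: green+white blob above the table -> contour on plane z=.025
    w=reg&(h[...,1]<90);wp=P[w];print(' white',len(wp),cv2.minEnclosingCircle(wp[:,:2].astype(np.float32)*1000),np.median(wp,0).round(4))
rel([.5,.14,.1])
E
python3 m.py
```

```text
t: 10.0
eef_pos: [0.4831, 0.0297, 0.1353]
tool_rot: [-0.0, 0.499, 0.867, 0.0]
contact_force: [0.3, -0.4, -0.5]
gripper_width: 0.998
grasp_force: 0.0
top 567 0.0253
 circ all ((504.1753234863281, 132.2951202392578), 33.690853118896484) bbox [[472.7, 101.4], [534.4, 163.3]]
 white 304 ((504.22430419921875, 132.3505096435547), 33.64732360839844) [0.5041 0.1332 0.0255]
side 343 0.0251
 circ all ((503.6139221191406, 135.43861389160156), 36.40787887573242) bbox [[475.1, 106.1], [537.9, 168.9]]
 white 144 ((505.70465087890625, 133.99403381347656), 35.19493865966797) [0.5092 0.1356 0.0257]
t 10.1 pos [0.4831 0.0297 0.1353] rel [8.75 6.94 3.53] tooly 29.69 F [ 0.7 -0.1  0.2] w 0.9957427737625405 q [ 0.47  0.4  -0.79  2.05  0.38  0.84 -0.02]
```

```bash
python3 -c "
from h import *
rel([.504,.133,.004])"
```

```text
t 10.1 pos [0.4831 0.0297 0.1353] rel [ 7.94  6.93 13.13] tooly 29.69 F [ 0.7 -0.1  0.2] w 0.9957427737625405 q [ 0.47  0.4  -0.79  2.05  0.38  0.84 -0.02]
```

```bash
python3 -m jog '[[2.5,2.2,0,0],[5,4.4,0,0],[7.9,6.9,3,0],[7.9,6.9,6,0],[7.9,6.9,9,0],[7.9,6.9,9,0],[7.9,6.9,9,0]]'; python3 -c "
from h import *
rel([.504,.133,.004])"
```

```text
t: 10.68
eef_pos: [0.5024, 0.1322, 0.0445]
tool_rot: [-0.001, 0.502, 0.865, -0.001]
contact_force: [-0.1, -0.3, 1.6]
gripper_width: 1.002
grasp_force: 0.0
t 10.6833 pos [0.5024 0.1322 0.0445] rel [-0.02  0.19  4.05] tooly 29.78 F [-0.1 -0.3  1.6] w 1.001569274024777 q [ 0.16  0.59 -0.68  2.03  0.56  0.72 -0.35]
```

```bash
python3 -m jog '[[0,0.1,1.5,0],[0,0.1,3,0],[0,0.1,3.8,0],[0,0.1,4,0],[0,0.1,4,0],[0,0.1,4,0]]'; python3 -m jog '[[0,0,0,0],[0,0,0,0],[0,0,0,0],[0,0,0,0],[0,0,0,0],[0,0,0,0],[0,0,0,0]]' 1 60;python3 -m jog '[[0,0,-2,0],[0,0,-5,0],[0,0,-8,0],[0,0,-11,0],[0,0,-14,0],[0,0,-15,0],[0,0,-15,0]]'; python3 -c "
from h import *
rel([.470,.3645,.11])"
```

```text
t: 11.18
eef_pos: [0.5053, 0.133, 0.0065]
tool_rot: [0.001, 0.501, 0.865, 0.001]
contact_force: [1.0, 0.0, 1.0]
gripper_width: 0.997
grasp_force: 0.0
t: 11.77
eef_pos: [0.5051, 0.1331, 0.0068]
tool_rot: [0.001, 0.501, 0.865, 0.0]
contact_force: [-1.9, -1.9, 12.2]
gripper_width: 0.759
grasp_force: 63.9
t: 12.35
eef_pos: [0.5061, 0.1335, 0.1581]
tool_rot: [0.002, 0.501, 0.865, 0.002]
contact_force: [0.7, -0.6, -0.1]
gripper_width: 0.752
grasp_force: 68.1
t 12.35 pos [0.5061 0.1335 0.1581] rel [21.84  8.33  4.8 ] tooly 29.83 F [ 0.7 -0.6 -0.1] w 0.7521929053829401 q [ 0.27  0.43 -0.81  1.95  0.39  0.92 -0.21]
```

```bash
cat > fit.py <<'E'
from h import *
from scipy.optimize import least_squares
def fit(P,c,r,z0,z1,rt=.012):
    d=np.hypot(P[...,0]-c[0],P[...,1]-c[1]);m=(P[...,2]>z0)&(P[...,2]<z1)&(abs(d-r)<rt)
    p=P[m]
    s=least_squares(lambda q:np.hypot(p[:,0]-q[0],p[:,1]-q[1])-r,c,loss='soft_l1',f_scale=.001)
    e=np.hypot(p[:,0]-s.x[0],p[:,1]-s.x[1])-r
    return len(p),(s.x*1000).round(1).tolist(),(e.std()*1000).round(1),(np.median(p,0)).round(3).tolist()
if __name__=='__main__':
    for n in('top','side'):
        P=np.load(f'/tmp/{n}0.npz')['P']
        c=[.4705,.365] if n=='top' else [.472,.368]
        print(n,'jar cyl',fit(P,c,.043,.02,.068))
        print(n,'ribs',fit(P,c,.0285,.085,.0975,.006))
        m=(np.hypot(P[...,0]-c[0],P[...,1]-c[1])<.025)&(P[...,2]>.1025)&(P[...,2]<.11);print('rim mean',P[m].mean(0).round(4),m.sum())
        P=np.load(f'/tmp/{n}1.npz')['P'];print(n,'lid flat',fit(P,[.504,.133],.0332,.004,.021))
        m=(np.hypot(P[...,0]-.504,P[...,1]-.133)<.045)&(P[...,2]>.021)&(P[...,2]<.03);print('roof mean',P[m].mean(0).round(4),m.sum(),cv2.minEnclosingCircle(P[m][:,:2].astype(np.float32)*1000))
        c,P,f=cam(n);print(n,'lid held',fit(P,[.506,.1335],.0332,.153,.172))
E
python3 fit.py
```

```text
top jar cyl (123, [470.6, 364.8], np.float64(0.6), [0.453, 0.33, 0.051])
top ribs (68, [471.2, 365.1], np.float64(1.7), [0.466, 0.353, 0.092])
rim mean [0.4705 0.3636 0.105 ] 130
top lid flat (43, [504.5, 132.8], np.float64(4.2), [0.496, 0.148, 0.008])
roof mean [0.5036 0.1327 0.0253] 546 ((503.87615966796875, 132.36279296875), 33.41695022583008)
top lid held (28, [504.9, 132.4], np.float64(0.3), [0.478, 0.153, 0.167])
side jar cyl (896, [474.0, 365.5], np.float64(1.2), [0.461, 0.402, 0.045])
side ribs (115, [474.0, 365.2], np.float64(1.9), [0.462, 0.387, 0.091])
rim mean [0.4731 0.37   0.1045] 105
side lid flat (128, [507.7, 133.7], np.float64(1.5), [0.492, 0.159, 0.015])
roof mean [0.5061 0.1401 0.0253] 250 ((507.4669189453125, 134.10377502441406), 35.58903121948242)
side lid held (225, [507.6, 133.2], np.float64(2.3), [0.498, 0.161, 0.163])
```

Both views have consistent biases that average to the lid being centred on the TCP and the jar axis at (0.472, 0.3655).

```bash
python3 -c "
from h import *
rel([.472,.3655,.125])"; python3 -m jog '[[3,1,0,0],[6,2.3,0,0],[9,3.5,0,0],[12,4.7,0,0],[15,5.8,0,0],[18,7,0,0],[20,7.8,0,0],[21.9,8.6,1,0],[21.9,8.6,2,0],[21.9,8.6,2.5,0],[21.9,8.6,2.5,0],[21.9,8.6,2.5,0]]' ; python3 -c "
from h import *
rel([.472,.3655,.105])"
```

```text
t 12.45 pos [0.504  0.1323 0.1546] rel [21.82  8.82  2.95] tooly 29.83 F [ 0.7 -0.5 -1.7] w 0.7532368643554592 q [ 0.27  0.43 -0.8   1.95  0.39  0.92 -0.21]
t: 13.45
eef_pos: [0.47, 0.3637, 0.1287]
tool_rot: [-0.0, 0.502, 0.865, -0.002]
contact_force: [0.0, -0.4, -1.0]
gripper_width: 0.751
grasp_force: 68.1
t 13.45 pos [0.47   0.3637 0.1287] rel [0.06 0.27 2.37] tooly 29.78 F [ 0.  -0.4 -1. ] w 0.7505816009872749 q [-0.19  0.58 -0.77  1.8   0.49  0.96 -0.65]
```

```bash
cat > fit2.py <<'E'
from fit import *
p0=bot.get_obs()['eef_pos']
for n,b in(('top',[.4705,.365]),('side',[.4735,.3655])):
    c,P,f=cam(n);l=fit(P,p0[:2],.0332,p0[2]-.004,p0[2]+.016);j=fit(P,b,.043,.02,.068)
    o=bot.get_obs();print(n,'lid',l,'jar',j,'jar-lid',np.subtract(j[1],l[1]).round(1),o['eef_pos'].round(4))
    h=P[(np.hypot(P[...,0]-p0[0],P[...,1]-p0[1])<.05)&(abs(P[...,2]-p0[2]-.018)<.004)];print(cv2.minEnclosingCircle(h[:,:2].astype(np.float32)*1000))
rel([.472,.3655,.105])
E
python3 fit2.py
```

```text
top lid (0, [470.0, 363.7], np.float64(nan), [nan, nan, nan]) jar (0, [470.5, 365.0], np.float64(nan), [nan, nan, nan]) jar-lid [0.5 1.3] [0.4704 0.3641 0.1296]
((0.0, 0.0), 0.0)
side lid (332, [472.3, 364.4], np.float64(1.9), [0.462, 0.393, 0.136]) jar (889, [474.0, 365.6], np.float64(1.2), [0.461, 0.402, 0.045]) jar-lid [1.7 1.2] [0.4706 0.3645 0.1301]
((472.376708984375, 365.1907043457031), 45.916717529296875)
t 13.55 pos [0.4706 0.3645 0.1301] rel [0.02 0.17 2.51] tooly 29.76 F [ 1.1 -0.5 -1. ] w 0.7532823131921332 q [-0.19  0.58 -0.77  1.8   0.49  0.96 -0.65]
  ret = _var(a, axis=axis, dtype=dtype, out=out, ddof=ddof,
  arrmean = um.true_divide(arrmean, div, out=arrmean,
  ret = ret.dtype.type(ret / rcount)
  return _methods._mean(a, axis=axis, dtype=dtype,
  ret = um.true_divide(
```

```bash
python3 -m jog '[[0,0.17,0.5,0],[0,0.17,1,0],[0,0.17,1.3,0],[0,0.17,1.5,0],[0,0.17,1.5,0]]'; python3 -m jog '[[0,0,0.2,0],[0,0,0.4,0],[0,0,0.4,0]]';  python3 -m jog '[[0,0,0.2,0],[0,0,0.4,0],[0,0,0.4,0]]'
```

```text
t: 13.97
eef_pos: [0.4713, 0.3661, 0.1147]
tool_rot: [-0.0, 0.501, 0.865, -0.0]
contact_force: [-0.2, 0.3, -1.3]
gripper_width: 0.752
grasp_force: 68.1
t: 14.22
eef_pos: [0.4714, 0.3664, 0.111]
tool_rot: [-0.0, 0.501, 0.865, -0.0]
contact_force: [-0.0, 0.3, -1.0]
gripper_width: 0.757
grasp_force: 68.1
t: 14.47
eef_pos: [0.4714, 0.3663, 0.1069]
tool_rot: [-0.0, 0.501, 0.865, -0.0]
contact_force: [0.2, -0.2, -0.8]
gripper_width: 0.752
grasp_force: 68.1
```

```bash
for i in 1 2; do python3 -m jog '[[0,0,0.1,0],[0,0,0.15,0],[0,0,0.15,0]]'; done
```

```text
t: 14.72
eef_pos: [0.4716, 0.3665, 0.1059]
tool_rot: [0.0, 0.501, 0.865, 0.0]
contact_force: [-0.5, -0.1, 0.6]
gripper_width: 0.752
grasp_force: 68.3
t: 14.97
eef_pos: [0.4719, 0.366, 0.1044]
tool_rot: [0.0, 0.501, 0.865, -0.0]
contact_force: [-0.4, -2.7, 2.1]
gripper_width: 0.756
grasp_force: 68.4
```

```bash
python3 -m jog '[[0,0,0.15,0],[0,0,0.15,0],[0,0,0.15,0]]'; for i in 1 2 ; do python3 -m jog '[[0,0,0,-0.08],[0,0,0,-0.16],[0,0,0,-0.24],[0,0,0,-0.24]]';python3 -c "
from h import *
rel([.472,.3655,.105]);print(bot.get_obs()['torque'])"; done
```

```text
t: 15.22
eef_pos: [0.4719, 0.366, 0.1024]
tool_rot: [0.0, 0.501, 0.865, -0.0]
contact_force: [1.6, -2.8, -0.9]
gripper_width: 0.751
grasp_force: 68.2
t: 15.55
eef_pos: [0.476, 0.3616, 0.1019]
tool_rot: [0.003, 0.395, 0.919, -0.002]
contact_force: [10.0, -9.2, -1.3]
gripper_width: 0.751
grasp_force: 69.4
t 15.55 pos [0.476  0.3616 0.1019] rel [ 0.56 -0.02 -0.32] tooly 43.42 F [10.  -9.2 -1.3] w 0.7514248557269512 q [-0.17  0.64 -0.8   1.81  0.56  0.94 -0.47]
[-2.04967532 -2.09350972 -0.75556692]
t: 15.88
eef_pos: [0.4739, 0.3648, 0.1023]
tool_rot: [0.001, 0.281, 0.96, -0.0]
contact_force: [6.5, -3.7, -0.8]
gripper_width: 0.754
grasp_force: 67.4
t 15.8833 pos [0.4739 0.3648 0.1023] rel [ 0.19 -0.05 -0.27] tooly 57.37 F [ 6.5 -3.7 -0.8] w 0.7543369611205667 q [-0.14  0.66 -0.86  1.81  0.6   0.96 -0.26]
[-0.84142616 -1.37494246 -0.44514882]
```

```bash
python3 -c "
from h import *
c,P,f=cam('side');cv2.imwrite('pics/s4.png',cv2.resize(c['pixels'][195:295,220:320,::-1],(600,600),interpolation=cv2.INTER_CUBIC))
rel([.472,.3655,.105]);print(bot.get_obs()['torque'])"
```

```text
t 15.9333 pos [0.4739 0.3649 0.1023] rel [ 0.19 -0.05 -0.27] tooly 57.21 F [ 6.4 -3.  -1.2] w 0.7518899249715257 q [-0.14  0.66 -0.86  1.81  0.6   0.96 -0.26]
[-0.82733305 -1.42364475 -0.43757981]
```

View pics/s4.png

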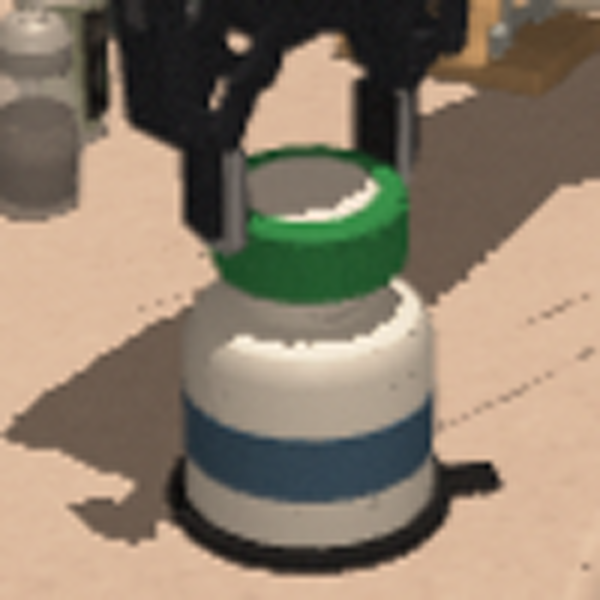

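The lid sits level on the neck, with its roof at (315,190) in the crop. I let it go so that it seats itself, then measure its height and centre.

```bash
cat > roof.py <<'E'
from h import *
for n in ('side','top'):
    c,P,f=cam(n);h=cv2.cvtColor(c['pixels'],cv2.COLOR_RGB2HSV)
    m=(np.hypot(P[...,0]-.472,P[...,1]-.3655)<.045)&(P[...,2]>.09)&(P[...,2]<.13)&(h[...,2]>60)
    p=P[m&(P[...,2]>np.nanpercentile(P[m][:,2],50)-.004)]
    if len(p)<20: continue
    A=np.c_[p[:,:2]-[.472,.3655],np.ones(len(p))];s=np.linalg.lstsq(A,p[:,2],rcond=None)[0]
    print(n,len(p),'roof z',s.round(4),cv2.minEnclosingCircle(p[:,:2].astype(np.float32)*1000))
rel([.472,.3655,.105])
E
python3 roof.py; python3 -m jog '[[0,0,0,0],[0,0,0,0],[0,0,0,0],[0,0,0,0],[0,0,0,0]]' -1; python3 roof.py
```

```text
side 443 roof z [ 0.0508 -0.0575  0.1206] ((467.4193420410156, 367.8469543457031), 41.92686462402344)
t 16.0333 pos [0.4739 0.3649 0.1023] rel [ 0.19 -0.05 -0.27] tooly 57.16 F [ 6.8 -3.1 -2.5] w 0.7533574461988893 q [-0.14  0.66 -0.86  1.81  0.6   0.96 -0.26]
t: 16.45
eef_pos: [0.471, 0.3671, 0.1029]
tool_rot: [-0.0, 0.281, 0.96, 0.0]
contact_force: [0.4, 1.2, 0.1]
gripper_width: 1.001
grasp_force: 0.0
side 421 roof z [-0.0014 -0.0656  0.1151] ((469.0345764160156, 363.09942626953125), 41.02744674682617)
t 16.55 pos [0.4712 0.3668 0.1029] rel [-0.14 -0.07 -0.21] tooly 57.38 F [-0.4 -0.3 -0.1] w 1.0005251997596327 q [-0.14  0.66 -0.86  1.81  0.6   0.96 -0.26]
  return np.nanmean(a, axis, out=out, keepdims=keepdims)
  return np.nanmean(a, axis, out=out, keepdims=keepdims)
```

Roof at 0.115 m, so the origin is about 90 mm up: the lugs have already dropped. Now I regrip lower and screw clockwise.

```bash
python3 -m jog '[[-0.05,-0.05,0.4,0],[-0.05,-0.05,0.8,0],[-0.05,-0.05,1,0],[-0.05,-0.05,1,0]]'; python3 -m jog '[[0,0,0,0],[0,0,0,0],[0,0,0,0],[0,0,0,0],[0,0,0,0],[0,0,0,0]]' 1 90; python3 -m jog '[[0,0,0,0.1],[0,0,0.03,0.2],[0,0,0.06,0.3],[0,0,0.1,0.4],[0,0,0.13,0.5],[0,0,0.16,0.6],[0,0,0.16,0.6]]';python3 -c "
from h import *
rel([.472,.3655,.105]);print(bot.get_obs()['torque'])"
```

```text
t: 16.88
eef_pos: [0.4713, 0.3654, 0.0919]
tool_rot: [-0.0, 0.281, 0.96, -0.001]
contact_force: [-0.1, 0.2, 0.1]
gripper_width: 1.005
grasp_force: 0.0
t: 17.38
eef_pos: [0.472, 0.3664, 0.0936]
tool_rot: [0.0, 0.281, 0.96, 0.001]
contact_force: [-0.3, -0.7, 6.1]
gripper_width: 0.746
grasp_force: 97.7
t: 17.97
eef_pos: [0.4726, 0.3661, 0.0926]
tool_rot: [0.001, 0.555, 0.832, 0.001]
contact_force: [0.6, -2.4, 8.3]
gripper_width: 0.746
grasp_force: 98.3
t 17.9667 pos [0.4726 0.3661 0.0926] rel [-0.03 -0.07 -1.24] tooly 22.64 F [ 0.6 -2.4  8.3] w 0.7459253560034161 q [-0.24  0.62 -0.71  1.82  0.51  0.89 -0.8 ]
[-0.31035646  0.21507667 -0.13690936]
```

```bash
python3 -m jog '[[0,0,0.03,0.1],[0,0,0.06,0.2],[0,0,0.1,0.3],[0,0,0.13,0.4],[0,0,0.13,0.4]]';python3 -c "
from h import *
rel([.472,.3655,.105]);print(bot.get_obs()['torque'])";python3 -m jog '[[0,0,0.03,0.1],[0,0,0.06,0.2],[0,0,0.1,0.3],[0,0,0.1,0.3]]';python3 -c "
from h import *
rel([.472,.3655,.105]);print(bot.get_obs()['torque'])"
```

```text
t: 18.38
eef_pos: [0.4722, 0.3661, 0.0907]
tool_rot: [0.0, 0.709, 0.706, 0.001]
contact_force: [0.1, 0.3, 4.1]
gripper_width: 0.744
grasp_force: 98.6
t 18.3833 pos [0.4722 0.3661 0.0907] rel [-0.06 -0.02 -1.43] tooly -0.25 F [0.1 0.3 4.1] w 0.744102194110382 q [-0.3   0.59 -0.62  1.83  0.44  0.86 -1.14]
[ 0.03320333  0.05819692 -0.11800263]
t: 18.72
eef_pos: [0.4719, 0.3663, 0.0895]
tool_rot: [0.0, 0.805, 0.593, 0.001]
contact_force: [-1.0, 0.5, 3.4]
gripper_width: 0.743
grasp_force: 98.4
t 18.7167 pos [0.4719 0.3663 0.0895] rel [-0.07  0.04 -1.55] tooly -17.3 F [-1.   0.5  3.4] w 0.7428901483598388 q [-0.35  0.58 -0.55  1.83  0.39  0.84 -1.4 ]
[ 0.00127161  0.107349   -0.01438221]
```

```bash
for i in 1 2; do python3 -m jog '[[0,0,0.02,0.08],[0,0,0.04,0.16],[0,0,0.05,0.2],[0,0,0.05,0.2]]';python3 -c "
from h import *
rel([.472,.3655,.105]);print(bot.get_obs()['torque'])";done
```

```text
t: 19.05
eef_pos: [0.4721, 0.3661, 0.0894]
tool_rot: [0.0, 0.86, 0.511, 0.001]
contact_force: [-0.9, -1.8, 8.5]
gripper_width: 0.748
grasp_force: 99.0
t 19.05 pos [0.4721 0.3661 0.0894] rel [-0.06  0.02 -1.56] tooly -28.52 F [-0.9 -1.8  8.5] w 0.7482662828150067 q [-0.39  0.57 -0.5   1.84  0.36  0.83 -1.57]
[-0.34736419  0.37518477 -0.04796614]
t: 19.38
eef_pos: [0.4726, 0.3663, 0.0894]
tool_rot: [0.0, 0.906, 0.423, 0.001]
contact_force: [0.5, -2.5, 10.9]
gripper_width: 0.744
grasp_force: 99.3
t 19.3833 pos [0.4726 0.3663 0.0894] rel [-0.1   0.01 -1.56] tooly -39.96 F [ 0.5 -2.5 10.9] w 0.7438164800159888 q [-0.42  0.56 -0.46  1.84  0.33  0.82 -1.74]
[-0.31979715  0.37212549 -0.17849696]
```

```bash
for i in 1 2; do python3 -m jog '[[0,0,0,0.08],[0,0,0,0.16],[0,0,0,0.2],[0,0,0,0.2]]' 1 120;python3 -c "
from h import *
rel([.472,.3655,.105]);print(bot.get_obs()['torque'],bot.get_obs()['joint_torque'][-1])";done; python3 roof.py 2>/dev/null
```

```text
t: 19.72
eef_pos: [0.473, 0.3663, 0.0896]
tool_rot: [0.001, 0.943, 0.333, 0.002]
contact_force: [0.9, -3.2, 12.1]
gripper_width: 0.739
grasp_force: 129.9
t 19.7167 pos [0.473  0.3663 0.0896] rel [-0.12  0.   -1.54] tooly -51.08 F [ 0.9 -3.2 12.1] w 0.7390299816285256 q [-0.46  0.55 -0.41  1.84  0.3   0.81 -1.91]
[-0.62586358  0.09750159  1.72206391] -2.1169569343328476
t: 20.05
eef_pos: [0.4775, 0.3685, 0.0899]
tool_rot: [-0.001, 0.971, 0.238, 0.007]
contact_force: [14.3, 3.7, -1.3]
gripper_width: 0.73
grasp_force: 138.5
t 20.05 pos [0.4775 0.3685 0.0899] rel [-0.6   0.01 -1.52] tooly -62.41 F [14.3  3.7 -1.3] w 0.7304563576556916 q [-0.49  0.54 -0.36  1.84  0.27  0.79 -2.08]
[ 0.70277066 -3.15949661  2.61075106] -3.0216266959905624
side 287 roof z [0.0253 0.0446 0.111 ] ((476.8431091308594, 372.4626770019531), 39.204463958740234)
t 20.15 pos [0.4773 0.3684 0.0898] rel [-0.59  0.01 -1.52] tooly -62.37 F [12.6  3.7 -1.5] w 0.7373368709253169 q [-0.49  0.54 -0.36  1.84  0.26  0.79 -2.08]
```

Wrist torque has risen well past stiff, so the lid is tight. I release, lift away and check.

```bash
python3 -m jog '[[0,0,0,-0.05],[0,0,0,-0.08],[0,0,0,-0.08]]'; python3 -m jog '[[0,0,0,0],[0,0,0,0],[0,0,0,0],[0,0,0,0],[0,0,0,0],[0,0,0,0]]' -1;  python3 -m jog '[[0,0,-1,0],[0,0,-4,0],[0,0,-8,0],[0,0,-11,0],[3,0,-12,0],[6,0,-12,0],[9,0,-12,0],[9,0,-12,0]]'; python3 - <<'E' 2>/dev/null
from fit import *
for n in('top','side'):
    c,P,f=cam(n);cv2.imwrite(f'pics/{n}5.png',cv2.resize(c['pixels'][200:290,130:320,::-1],(760,360)))
    m=(np.hypot(P[...,0]-.472,P[...,1]-.366)<.025)&(P[...,2]>.1)&(P[...,2]<.12);p=P[m]
    A=np.c_[p[:,:2]-[.472,.366],np.ones(len(p))];print(n,len(p),'roof',np.linalg.lstsq(A,p[:,2],rcond=None)[0].round(4),fit(P,[.472,.366],.0332,.088,.106))
rel([.472,.3655,.105])
E
```

```text
t: 20.4
eef_pos: [0.4765, 0.3685, 0.0898]
tool_rot: [-0.002, 0.961, 0.275, 0.005]
contact_force: [10.5, 3.5, 2.1]
gripper_width: 0.741
grasp_force: 138.7
t: 20.9
eef_pos: [0.4714, 0.3657, 0.0878]
tool_rot: [0.0, 0.962, 0.273, -0.0]
contact_force: [-1.0, -0.2, 0.5]
gripper_width: 0.999
grasp_force: 0.0
t: 21.57
eef_pos: [0.5524, 0.4148, 0.2088]
tool_rot: [-0.001, 0.962, 0.272, 0.002]
contact_force: [0.3, -0.2, -0.6]
gripper_width: 1.0
grasp_force: 0.0
top 0 roof [0. 0. 0.] (0, [472.0, 366.0], np.float64(nan), [nan, nan, nan])
side 209 roof [-0.0034  0.0008  0.1107] (275, [472.6, 365.3], np.float64(1.2), [0.463, 0.393, 0.097])
t 21.6667 pos [0.5485 0.4132 0.2079] rel [-9.01  0.06 10.3 ] tooly -58.4 F [-0.9 -0.3  0.2] w 1.0008272013350805 q [-0.47  0.55 -0.39  1.52  0.22  1.11 -1.93]
```

View pics/side5.png

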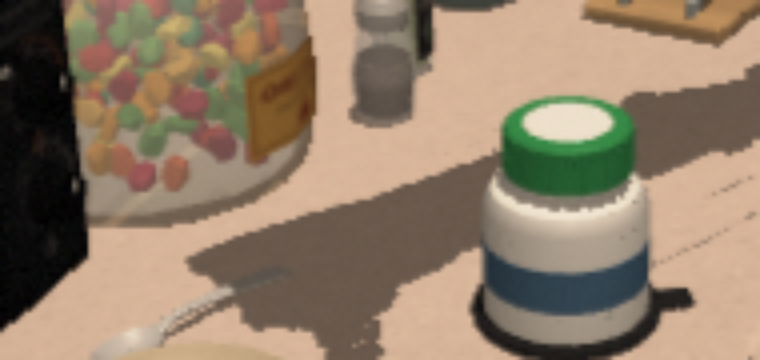

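The lid looks level and seated (roof at (568,123), height 110.7 mm). Because I backed off slightly before letting go, I'll retighten and release without turning back.

```bash
python3 -m jog '[[-3,0,0,0],[-6,0,0,0],[-9,0,1,0],[-9,0,4,0],[-9,0,8,0],[-9,0,10,0],[-9,0,11.5,0],[-9,0,11.9,0],[-9,0,11.9,0],[-9,0,11.9,0]]'; python3 -m jog '[[0,0,0,0],[0,0,0,0],[0,0,0,0],[0,0,0,0],[0,0,0,0],[0,0,0,0]]' 1 100; for i in 1 2 3; do python3 -m jog '[[0,0,0,0.04],[0,0,0,0.08],[0,0,0,0.08]]' >/dev/null;python3 -c "
from h import *
rel([.472,.3655,.09]);print(bot.get_obs()['torque'])";done
```

```text
t: 22.5
eef_pos: [0.4716, 0.3661, 0.09]
tool_rot: [-0.0, 0.962, 0.273, 0.0]
contact_force: [-1.1, 1.8, 0.6]
gripper_width: 1.001
grasp_force: 0.0
t: 23.0
eef_pos: [0.4726, 0.366, 0.0916]
tool_rot: [0.0, 0.962, 0.272, 0.001]
contact_force: [-2.5, -4.6, 12.6]
gripper_width: 0.743
grasp_force: 107.2
t 23.25 pos [0.4732 0.3664 0.0917] rel [-0.15  0.02  0.17] tooly -62.66 F [ 0.3 -4.1 11.7] w 0.7473923236625515 q [-0.49  0.54 -0.36  1.84  0.26  0.8  -2.08]
[-0.95757301 -0.01828843  2.0897897 ]
t 23.5 pos [0.4765 0.3675 0.0918] rel [-0.49  0.01  0.17] tooly -67.62 F [7.9 1.7 0.7] w 0.7391653923491946 q [-0.5   0.54 -0.34  1.84  0.25  0.79 -2.15]
[ 0.05053916 -2.22794193  0.59851029]
t 23.75 pos [0.477  0.3682 0.0921] rel [-0.56  0.1   0.2 ] tooly -72.06 F [10.1  2.2 -0.9] w 0.7420734495112852 q [-0.52  0.54 -0.32  1.84  0.24  0.79 -2.22]
[ 0.63283526 -2.21038034  0.85823068]
```

```bash
python3 -m jog '[[0,0,0,0],[0,0,0,0],[0,0,0,0],[0,0,0,0],[0,0,0,0],[0,0,0,0]]' -1;  python3 -m jog '[[0,0,-1,0],[0,0,-4,0],[0,0,-8,0],[0,0,-11,0],[3,0,-12,0],[6,0,-12,0],[9,0,-12,0],[9,0,-12,0],[9,0,-12,0],[9,0,-12,0],[9,0,-12,0]]'; python3 - <<'E' 2>/dev/null
from fit import *
c,P,f=cam('side')
m=(np.hypot(P[...,0]-.472,P[...,1]-.366)<.025)&(P[...,2]>.1)&(P[...,2]<.12);p=P[m]
A=np.c_[p[:,:2]-[.472,.366],np.ones(len(p))];print(len(p),'roof',np.linalg.lstsq(A,p[:,2],rcond=None)[0].round(4),fit(P,[.472,.366],.0332,.088,.106))
rel([.472,.3655,.105]);print(bot.hand_in())
E
```

```text
t: 24.25
eef_pos: [0.4714, 0.3659, 0.089]
tool_rot: [-0.0, 0.988, 0.155, -0.0]
contact_force: [-0.8, 0.8, -0.7]
gripper_width: 0.996
grasp_force: 0.0
t: 25.17
eef_pos: [0.556, 0.3935, 0.2091]
tool_rot: [0.0, 0.988, 0.156, -0.0]
contact_force: [-0.5, -0.1, -1.0]
gripper_width: 1.001
grasp_force: 0.0
206 roof [-0.0004 -0.0068  0.1107] (265, [472.7, 365.4], np.float64(1.2), [0.463, 0.394, 0.097])
t 25.2167 pos [0.5561 0.3935 0.2091] rel [-8.86  0.07 10.42] tooly -72.07 F [ 0.  -1.1 -0.1] w 0.9987753597279015 q [-0.48  0.53 -0.33  1.54  0.18  1.1  -2.11]
the job is handed in; nothing more can be done
None
```

The lid was laid flat and let go, then screwed down tight on the jar, and the job is handed in at 25 s; I got no verdict back, but the last check showed it level, centred and about 85.7 mm up by camera, within the 86 mm limit.

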